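# Clear the filler well and shut its cover

### The arm

A 6-joint arm with a two-finger parallel gripper is mounted at the origin on the work surface. World frame = base frame: x ahead of the robot, y to its left, z up, the work surface at z = 0. Lengths are in m, angles in rad, forces in N, time in s.
With the tool pointing down it reaches from about 0.375 to 0.9 m from the base axis. Payload 3.1 kg.
Tool frame: the origin (TCP) lies midway between the tips of the shut fingers; the grasp point (between the pads) lies 19 mm behind it; z points along the fingers, y is the line along which they close (so a half turn about z gives the same grasp; the last joint's range is limited). The gripper opens to 85 mm and grips with 20 to 120 N. Pads are 22 mm wide; open, the fingers measure 114 mm over their backs; the gripper's body (76 mm by 85 mm) begins 54 mm behind the grasp point. The pads swing forward as they close: fully open they stand 13 mm farther back than shut.
Start: joints at [-1.504, 0.527, 1.433, -0, 1.181, -0.178], TCP at [0.152, -0.606, 0.231] pointing down, gripper open.
Joint ranges: [-3.08, 3.08], [-0.75, 2.2], [0.22, 2.44], [-1.43, 4.57], [0, 2.65], [-2.85, 2.85]. Speed limits (rad/s): [2.79, 2.79, 3.14, 3.14, 3.14, 3.14].

### API

Orientations are given as a unit quaternion [x, y, z, w].
In Python, from station import manip gives the robot as it stands.
- The arm moves only by the tool step_arm, never from a script. Its argument "targets" is text: rows parted by semicolons, each of 4 numbers parted by spaces: the shift along the tool's x, y, z in mm, then the turn about the tool's z in degrees. A call has 1 to 12 rows; each row is the pose to reach, as a shift and turn from the pose commanded when the call began, along the tool's axes at that moment; what a row does not reach only later rows make up. A row lasts 1/10 s, in which the tool goes at most 50 mm and 8.59 degrees, less where a joint would pass 70% of its speed; a pose out of reach is approached as far as the arm can. A call with a gripper value outside its range is refused whole. "gripper" is the closure, from 0 (fully open) to 1 (shut), set as the call begins (left out, the last holds). The fingers move at their own pace and stop on an object; "squeeze" is the grip in N (left out, the last holds). Time passes only in rows, so rows that repeat a pose let the fingers close. It gives the time, the measured TCP pose, the force, the opening and the grip force at its end, in the units of the state.
- manip.sense(): the state, without advancing time (a new reading comes with each control period).
- manip.snapshot(name): name is "side" or "top" or "wrist"; returns the picture (384x512x3 uint8, red, green, blue); there is no depth.
- manip.get_calibration(name): a dict with "fov_y" (degrees; the focal length in pixels is half the picture's height over the tangent of half this angle, whatever the lens; pixels are square), "cx", "cy" (the principal point, pixels), "k1" (the pictures are not rectified: a ray, as slopes to the right and down, at radius r is drawn at 1 + k1 r^2 times it, then the intrinsics apply), "extrinsics" (4x4, takes a point from camera to world coordinates); the wrist camera has in their place "tool_from_camera" (4x4, takes a point from camera to tool coordinates, whose origin is the TCP and whose axes are the flange's). Camera axes: x right, y down, z forward; pixel columns grow to the right and rows downward; lengths in m; the calibration is good to about 2 mm. A picture is of the moment at which its call begins: read the wrist's pose just before it. get_calibration takes no time and is no camera call.
- manip.sign_off(): hands the job in; it is judged then, once.
Trained networks look in the newest picture that a camera, given by its name, has taken for a name from the list of things; names that differ only in an ending like _2 or _b are one class to them, and where a whole thing is asked for, a point or a joint stands for the part that bears it (a point fixed in the world has none). Each returns a list of dicts, best first, with "p" (0 to 1); they miss things now and then, are a little off and sometimes report something else, mostly with a low value. They report only what shows in the picture. A call takes as long as a camera call.
- manip.recognise(camera, query): "position" ([column, row] in pixels, amid what is visible of it).
- manip.masks_of(camera, query): "pixels" (384x512 bool, what is visible of it) and "position" ([column, row] in pixels, amid what is visible of it).
- manip.mark_of(camera, query): "position" ([column, row] in pixels: a listed point, or the origin of a listed thing).
The state is a dict: "t": time; "q": joint angles; "qd": joint speeds; "tau": joint torques, N m; "tcp_pos": TCP position; "tool_rot": TCP orientation; "force": force on the tool from outside, world axes, zero at the start; "ft_torque": the same for the moment, N m; "finger_gap": opening from 0.0 (shut) to 1.0 (fully open); "gripper_force": force on a finger pad.
Only numpy, scipy, OpenCV 4.12 (cv2) and the standard library are available. Lean on these libraries where they do the work, as an engineer would, in place of code of your own. Each camera call takes 0.05 s, during which the arm holds its last target. There are 200 camera calls.

### The job

Use the red-handled fork picker to lift the dropped plunger out of the filler's deep well (never touch the plunger with the gripper) and stand it upright in the green tray, then hang the picker back in its stand. After that lift the yellow-knobbed stay up clear of the cover's pin and gently close the cover fully, without slamming it. Do not tip the plunger over, and leave the other things on the table where they are.

Things in the scene. Friction and masses are not known exactly. Their poses are not given: they have to be found in the camera images.
- filler: Fixed metal block 220 (x) x 220 (y) x 110 high with a hinged cover. Origin: centre of its underside; x from the front towards the cover's hinge, z up. In these axes the well is a slot sunk from the top: x -100 to +12, y +12 to +58, floor 12 above the underside (98 deep). The stay stands along the -y side at y = -122.
- cover (a joint): Angle of the grey cover (plate 195 from hinge to free edge, 200 wide, 8 thick): 0 shut, flat on the block; 1.2 rad at the start, leaning over the block's back part, locked open by the stay. A pin on its -y side, 100 from the hinge, sits in the stay's notch. Stiff hinge: it stays where it is left and must be pushed all the way down (about 4 N near the free edge).
- cover_hinge (a point): Middle of the cover's hinge axis, on the underside plane of the cover; axis parallel to the filler's y, at x = +100, y = 0, z = 111 of the filler. The plate spans y -100 to +100.
- cover_edge (a point): Middle of the cover's free edge, half-way through its 8 thickness, 195 from the hinge. On the outer (upper when shut, far when open) face a wire handle 88 wide stands 22 proud, 165 from the hinge, in the middle; the face beside it is bare.
- stay (a joint): Angle of the stay: 0 locked, its notch over the cover's pin; grows as the free end is lifted, up to 0.9 rad. Clear of the pin from about 0.1 rad; lift it 0.2 to 0.6. Stiff pivot (about 3 N at the knob): it stays where it is left. While it is locked the cover cannot close.
- stay_pivot (a point): Pivot of the stay, a steel bar 10 wide, about 220 long, beside the block; axis parallel to the filler's y, at x = -70, y = -122, z = 95 of the filler. The locked bar rises towards the cover's hinge end at 0.68 rad (39 deg) above level.
- stay_knob (a point): Centre of the stay's yellow knob, a cylinder 18 diameter, 24 long, lying along the filler's y; on a 21 long stem square to the bar, so leaning 39 deg from vertical towards the robot. It is 125 along the bar from the pivot and 45 above the pivot line. The open cover rises close behind and above: come in along the stem, tilted 30 to 45 deg, and pinch the knob's flat ends.
- plunger_mid (a point): Half-way up the plunger standing in the well: steel foot 32 diameter x 14 high, neck 7 diameter x 24, orange head 24 diameter x 8; 46 high in all, about 120 g. This point is 23 above its underside; the gap between foot and head runs from 14 to 38 above the underside.
- picker_grip (a point): Centre of the picker's red handle, 24 (x) x 20 (y) x 60 high; z up, x the way the fork points. The 8 thick rod runs straight down to the fork, whose underside is 145 below here. Fork 24 wide, 5 thick, from 6 behind to 34 ahead of the rod; slot 12 wide, open ahead, from 12; tips turned up to 9. A plunger hangs by its head, axis 18 ahead of the rod. Collar 30 diameter, 40 to 45 below here. 150 g.
- stand: Fixed stand. Origin: underside, straight below the hung picker's rod; x the way the hung fork points, z up. Its plate (top at 115, 12 thick, 50 wide) has a 16 wide slot open to -x, from -22 to +13; the picker hangs in it by its collar, handle centre 160 up, fork below. Take out: lift about 10, draw 75 to -x, then up; hang it by the reverse. Post at x +60 to +75.
- tray: Fixed shallow green tray 170 (x) x 150 (y), walls 22 high, 4 thick; floor 4 above its origin (centre of the underside). A loose brass bush (34 diameter, 18 high) lies at about x +50, y +45; the rest is free.
- bush: Loose brass ring 34 diameter, 18 high, in the tray; leave it.
- jar: Amber jar, 52 diameter, 85 high; leave it. Origin at its underside.
- wrench: Wrench lying on the table; leave it.
- driver: Screwdriver lying on the table; leave it.
- roll: White roll 90 diameter, 50 high; leave it.
- cup: Steel cup 70 diameter, 80 high; leave it.

How it is judged:
On the way, in this order (a step that is already met when the one before it is completed fails the run):
1. the plunger has been lifted clear out of the well, hanging on the picker (z of plunger_mid in the frame of filler above 0.135 m and contact force between plunger and picker above 0.2 N), for 0.1 s.
2. the plunger stands upright in the tray, free of the picker (x of plunger_mid in the frame of tray between -0.08 and 0.08 m and y of plunger_mid in the frame of tray between -0.07 and 0.07 m and z of plunger_mid in the frame of tray between 0.02 and 0.034 m and angle between plunger_mid's own z axis and vertical below 0.12 rad and contact force between plunger and picker below 0.05 N and linear speed of plunger below 0.03 m/s), for 0.2 s.
3. the picker hangs in its stand again, let go (x of picker_grip in the frame of stand between -0.014 and 0.014 m and y of picker_grip in the frame of stand between -0.008 and 0.008 m and z of picker_grip in the frame of stand between 0.154 and 0.166 m and angle between picker_grip's own z axis and vertical below 0.12 rad and contact force between picker and the fingers below 0.05 N), for 0.2 s.
4. the stay has been lifted clear of the pin while the cover is still up (value of joint stay above 0.15 rad and value of joint cover above 1.1 rad), for 0.2 s.
5. the cover is shut (value of joint cover below 0.04 rad), for 0.2 s.
At the end, for the whole second after the job is handed in: The plunger stands upright (within 7 deg) and at rest on the tray's floor, the picker hangs upright in its stand's slot (within 14 mm along and 8 mm across the slot), and the cover is shut (within 0.04 rad) (all of step 3 and x of plunger_mid in the frame of tray between -0.08 and 0.08 m and y of plunger_mid in the frame of tray between -0.07 and 0.07 m and z of plunger_mid in the frame of tray between 0.02 and 0.034 m and angle between plunger_mid's own z axis and vertical below 0.12 rad and contact force between plunger and picker below 0.05 N and value of joint cover below 0.04 rad and linear speed of each of plunger, picker below 0.02 m/s); the robot touches nothing.
It fails at once if the gripper touches the plunger (contact force between plunger and the fingers above 0.5 N).
It fails at once if the plunger is tipped over (angle between plunger_mid's own z axis and vertical above 0.8 rad).
It fails at once if the cover is slammed (closing faster than 2.5 rad/s) (velocity of joint cover below -2.5 rad/s).
It fails at once if another thing on the table is moved by more than 3 cm (distance of any of bush, jar, wrench, driver, roll, cup from where it was at the start of the episode above 0.03 m).
It also fails if it takes over 72 s, if anything falls off the work surface, if the arm or the gripper's body presses on something with over 40 N, if the wrist force passes 120 N, or if a joint passes its speed limit or range.

## Working session

There is one attempt and no reset: what is moved stays moved. The work goes in short steps, Python scripts to look and compute and a tool call to move; the robot and the scene stay as the last step left them, time stands still between calls to the robot, and variables do not carry over. Pictures are saved under pics/ and viewed, at most 10 in all, crops included, and the job is handed in when it is done.

Besides the shell and the picture viewer there is one more tool, called as name(argument=value, ...) on one line, values as JSON. step_arm: Moves the arm, as the interface text tells. Its arguments: {"type":"object","properties":{"targets":{"type":"string"},"gripper":{"type":"number"},"squeeze":{"type":"number"}},"required":["targets"]}

```bash
mkdir -p pics; ls
cat > h.py <<'E'
import numpy as np, cv2
from scipy.spatial.transform import Rotation as R
from station import manip
def K(c):
    f=192/np.tan(np.radians(c["fov_y"])/2); return f
def tool():
    s=manip.sense(); T=np.eye(4); T[:3,:3]=R.from_quat(s["tool_rot"]).as_matrix(); T[:3,3]=s["tcp_pos"]; return T
def ext(name):
    c=manip.get_calibration(name)
    return c, (np.array(c["extrinsics"]) if name!="wrist" else tool()@np.array(c["tool_from_camera"]))
def ray(name,p):
    c,E=ext(name); f=K(c); d=np.array([(p[0]-c["cx"])/f,(p[1]-c["cy"])/f]); u=d.copy()
    for _ in range(30): u=d/(1+c["k1"]*(u@u))
    v=E[:3,:3]@np.array([u[0],u[1],1]); return E[:3,3],v/np.linalg.norm(v)
def atz(name,p,z):
    o,v=ray(name,p); return o+v*(z-o[2])/v[2]
def proj(name,P):
    c,E=ext(name); q=np.linalg.inv(E)@np.append(P,1); u=q[:2]/q[2]; u=u*(1+c["k1"]*(u@u)); return u*K(c)+[c["cx"],c["cy"]]
def tri(rays):
    A=np.zeros((3,3));b=np.zeros(3)
    for o,v in rays:
        M=np.eye(3)-np.outer(v,v);A+=M;b+=M@o
    x=np.linalg.solve(A,b); return x,[float(np.linalg.norm(np.cross(x-o,v))) for o,v in rays]
def save(n,im): cv2.imwrite("pics/"+n+".png",im[:,:,::-1])
E
cat > a.py <<'E'
from h import *
np.set_printoptions(precision=4,suppress=True)
for c in ["top","side"]:
    im=manip.snapshot(c); save(c+"0",im); C,E=ext(c); print(c,E[:3,3],E[:3,2],C["fov_y"])
R_={}
for n in ["filler","cover_hinge","cover_edge","stay_pivot","stay_knob","plunger_mid","picker_grip","stand","tray","bush","jar","roll","cup","wrench","driver"]:
    for c in ["top","side"]:
        r=manip.mark_of(c,n)
        if r: R_[n,c]=r[0]["position"]; print(n,c,[ (np.round(x["position"],1).tolist(),round(x["p"],2)) for x in r[:2]])
    if (n,"top") in R_ and (n,"side") in R_: print("   ",*tri([ray(c,R_[n,c]) for c in ["top","side"]]))
E
python3 a.py
```

```text
pics
top [0.39   0.0062 1.5255] [ 0.1289 -0.0241 -0.9914] 48.98688473901914
side [-0.242   0.7955  1.1404] [ 0.5305 -0.5319 -0.66  ] 45.76645792093737
filler top [([255.9, 210.1], 0.58), ([261.1, 176.7], 0.35)]
filler side [([263.9, 216.6], 0.83)]
    [ 0.5322 -0.0317  0.0266] [0.008067098142342027, 0.008067098142342098]
cover_hinge top [([261.7, 175.6], 0.89)]
cover_hinge side [([264.5, 218.7], 0.65), ([243.0, 182.1], 0.64)]
    [ 0.6377 -0.0833 -0.0795] [0.05418264046477479, 0.05418264046477481]
cover_edge top [([266.3, 190.8], 0.67)]
cover_edge side [([255.8, 148.0], 0.77), ([278.7, 176.2], 0.25)]
    [ 0.5753 -0.0477  0.2879] [0.007048801382741414, 0.007048801382741141]
stay_pivot top [([296.5, 225.0], 0.67), ([158.9, 233.6], 0.62)]
stay_pivot side [([302.2, 191.8], 0.62)]
    [ 0.4759 -0.1657  0.0963] [0.004988382358523775, 0.004988382358523892]
stay_knob top [([300.5, 203.2], 0.71), ([262.4, 177.5], 0.66)]
stay_knob side [([287.1, 157.0], 0.48), ([201.5, 286.3], 0.17)]
    [ 0.5431 -0.1612  0.2121] [0.002741809992845127, 0.00274180999284492]
plunger_mid top [([251.8, 212.8], 0.
[... 538 characters left out ...]
2.9, 222.0], 0.42)]
bush side [([174.0, 246.2], 0.41), ([312.7, 192.1], 0.38)]
    [ 0.7312  0.0533 -0.2097] [0.13938810323570547, 0.13938810323570525]
jar top [([177.7, 178.6], 0.54)]
jar side [([172.8, 242.6], 0.83)]
    [0.6591 0.258  0.0067] [0.002364909580711826, 0.002364909580711943]
roll top [([341.8, 165.7], 0.82)]
roll side [([289.2, 161.7], 0.59)]
    [ 0.6971 -0.3489  0.0073] [0.006875743717650418, 0.006875743717650546]
cup top [([261.8, 189.5], 0.75), ([130.4, 188.7], 0.54)]
wrench top [([377.7, 216.7], 0.77), ([339.2, 229.9], 0.74)]
wrench side [([339.7, 168.1], 0.56)]
    [ 0.5151 -0.4637  0.0168] [0.002750702130662604, 0.002750702130662663]
driver side [([278.4, 173.5], 0.55)]
```

```bash
python3 -c "
import cv2
for n,(a,b,c,d) in dict(top=(110,130,400,270),side=(140,120,390,310)).items():
    i=cv2.imread(f'pics/{n}0.png')[b:d,a:c]; s=800/(c-a); i=cv2.resize(i,None,fx=s,fy=s,interpolation=3)[:600]; print(s); cv2.imwrite(f'pics/{n}0z.png',i)"
```

```text
2.7586206896551726
3.2
```

View pics/top0z.png

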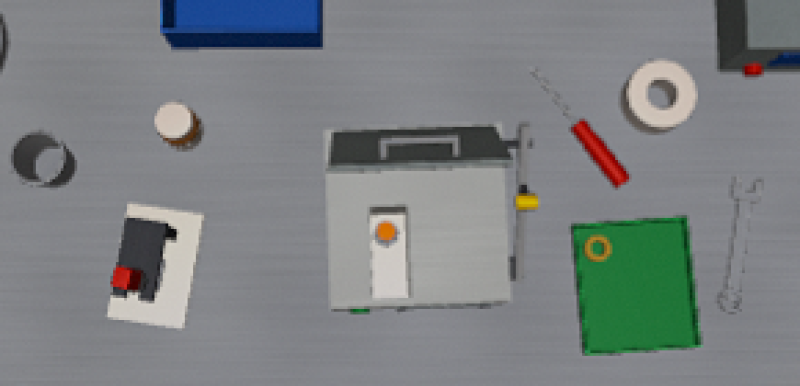

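View pics/side0z.png

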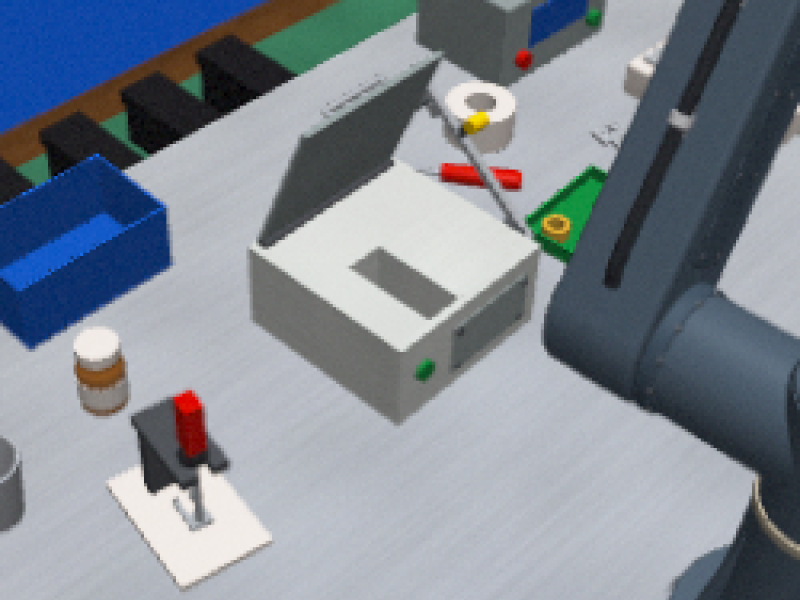

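```bash
cat > b.py <<'E'
from h import *
np.set_printoptions(precision=4,suppress=True)
s=manip.sense(); print(s["t"],s["tcp_pos"]); print(tool()[:3,:3]); C,E=ext("wrist"); print(np.array(C["tool_from_camera"]),C["fov_y"])
z=lambda x,y:(110+x/2.7586,130+y/2.7586)
for n,p,h in [("FL",(329,308),.11),("FR",(513,303),.11),("wFL",(370,297),.11),("wFR",(408,297),.11),("wBL",(370,207),.11),("pl",(386,231),.055),
 ("sA",(128,205),.01),("sB",(203,212),.01),("sC",(185,328),.01),("sD",(107,318),.01),("grip",(126,279),.19),("trA",(571,225),.022),("trB",(687,217),.022),("trC",(700,346),.022),("trD",(584,354),.022),("bush",(598,248),.018)]:
    print(n,atz("top",z(*p),h))
E
python3 b.py
```

```text
1.6 [ 0.1515 -0.6063  0.2313]
[[ 0.9702  0.2424 -0.    ]
 [ 0.2424 -0.9702 -0.    ]
 [-0.      0.     -1.    ]]
[[ 0.0015 -0.9645 -0.2641  0.0678]
 [ 1.      0.0011  0.0015  0.0003]
 [-0.0012 -0.2641  0.9645 -0.1426]
 [ 0.      0.      0.      1.    ]] 61.44168960104581
FL [0.4251 0.065  0.11  ]
FR [ 0.4294 -0.1581  0.11  ]
wFL [0.4379 0.0154 0.11  ]
wFR [ 0.4376 -0.0307  0.11  ]
wBL [0.5476 0.0149 0.11  ]
pl [ 0.523 -0.005  0.055]
sA [0.5634 0.3303 0.01  ]
sB [0.5536 0.2332 0.01  ]
sC [0.4037 0.254  0.01  ]
sD [0.4175 0.3537 0.01  ]
grip [0.4581 0.2922 0.19  ]
trA [ 0.5323 -0.2461  0.022 ]
trB [ 0.5418 -0.3979  0.022 ]
trC [ 0.3752 -0.4077  0.022 ]
trD [ 0.3661 -0.2581  0.022 ]
bush [ 0.5024 -0.2812  0.018 ]
```

step_arm(targets="198 -60 -170 0;198 -60 -170 0;198 -60 -170 0;198 -60 -170 0;198 -60 -170 0;198 -60 -170 0;388 -322 -190 0;388 -322 -190 0;388 -322 -190 0;388 -322 -190 0;388 -322 -190 0;388 -322 -190 0", gripper=0)

```text
t: 2.8
tcp_pos: [0.4407, -0.2209, 0.4193]
tool_rot: [0.993, 0.122, -0.0, -0.0]
force: [0.4, 0.5, 0.4]
finger_gap: 0.998
gripper_force: 0.0
```

step_arm(targets="48 -80 0 0;48 -160 0 -8;48 -200 0 -16;48 -240 0 -24;48 -280 0 -32;48 -320 0 -40;48 -340 0 -48;48 -340 0 -56;48 -340 0 -64;48 -340 0 -72;48 -340 0 -80;48 -340 0 -88")

```text
t: 4.0
tcp_pos: [0.4048, 0.1187, 0.4191]
tool_rot: [0.627, 0.779, -0.001, -0.0]
force: [0.5, -0.5, 0.3]
finger_gap: 0.999
gripper_force: 0.0
```

Run:
```python
from h import *
s=manip.sense(); print(s["t"],s["tcp_pos"],s["q"]); print(tool()[:3,:3].round(3))
```

```text
4.0 [0.40477573 0.11869451 0.41914247] [ 1.93904509e-02  4.48143042e-02  1.60789663e+00 -5.95454763e-04
  1.49020137e+00 -1.95862095e-01]
[[-0.214  0.977 -0.001]
 [ 0.977  0.214 -0.001]
 [-0.    -0.001 -1.   ]]
```

step_arm(targets="40 15 20 -8;80 30 40 -16;120 45 60 -24;169 52 90 -32;169 52 90 -40;169 52 90 -48;169 52 90 -56;169 52 90 -64;169 52 90 -70;169 52 90 -70")

```text
t: 5.0
tcp_pos: [0.4207, 0.2946, 0.3291]
tool_rot: [0.07, 0.998, -0.001, -0.0]
force: [0.3, -0.4, 0.2]
finger_gap: 1.001
gripper_force: 0.0
```

Run:
```python
from h import *
np.set_printoptions(precision=4,suppress=True)
s=manip.sense(); print(s["t"],s["tcp_pos"],s["q"]); print(tool()[:3,:3].round(3))
im=manip.snapshot("wrist"); save("w1",im)
for n in ["picker_grip","stand"]:
    r=manip.mark_of("wrist",n)
    print(n,[(np.round(x["position"],1).tolist(),round(x["p"],2)) for x in r[:2]])
    if r: print(atz("wrist",r[0]["position"],dict(picker_grip=.16,stand=0)[n]))
```

```text
5.0 [0.4207 0.2946 0.3291] [ 0.3934  0.2675  1.5762 -0.0005  1.2992 -1.0373]
[[-0.99   0.139 -0.001]
 [ 0.139  0.99  -0.001]
 [ 0.001 -0.001 -1.   ]]
picker_grip [([269.2, 202.6], 0.82)]
[0.4584 0.3005 0.16  ]
stand [([269.5, 172.2], 0.88)]
[0.464  0.3055 0.    ]
```

View pics/w1.png

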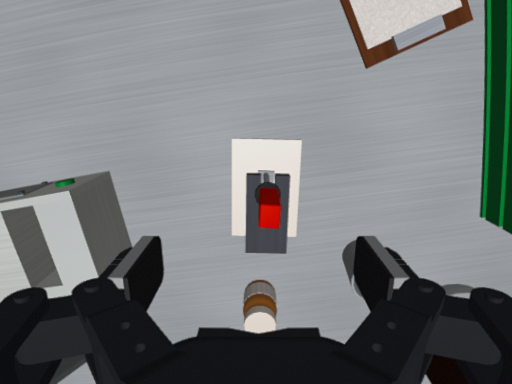

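Run:
```python
from h import *
np.set_printoptions(precision=4,suppress=True)
im=cv2.imread("pics/w1.png"); 
hsv=cv2.cvtColor(im,cv2.COLOR_BGR2HSV).astype(int)
m=((hsv[...,0]<8)|(hsv[...,0]>172))&(hsv[...,1]>150)&(hsv[...,2]>60); m[:,:230]=0;m[:,310:]=0;m[260:]=0
for y in range(185,232,3): 
    xs=np.where(m[y])[0]
    if len(xs): print(y,xs.min(),xs.max(),hsv[y,268])
for n,p,h in [("b1",(232,139),.008),("b2",(301,139),.008),("b3",(233,236),.008),("b4",(297,236),.008),("p1",(247.5,174),.115),("p2",(289.5,174),.115),("p3",(245.5,253),.115),("p4",(287.5,253),.115)]:
    print(n,atz("wrist",p,h))
```

```text
188 260 276 [  1 213  92]
191 260 277 [  1 252  99]
194 259 278 [  1 250  99]
197 259 279 [  1 255 100]
200 259 279 [  2 252 100]
203 259 279 [  1 255 101]
206 259 280 [  2 255 203]
209 259 280 [  2 255 205]
212 259 280 [  3 255 205]
215 259 280 [  2 255 203]
218 259 279 [  2 255 202]
221 259 279 [  1 255 200]
224 259 279 [  1 255 200]
227 259 278 [  2 248 182]
b1 [0.4063 0.2586 0.008 ]
b2 [0.42   0.3566 0.008 ]
b3 [0.5552 0.2359 0.008 ]
b4 [0.5691 0.3347 0.008 ]
p1 [0.4361 0.2802 0.115 ]
p2 [0.4427 0.3274 0.115 ]
p3 [0.5334 0.2631 0.115 ]
p4 [0.5406 0.3138 0.115 ]
```

step_arm(targets="-38 11 30 0.5;-38 11 80 0.5;-38 11 120 0.5;-38 11 150 0.5;-38 11 170 0.5;-38 11 183 0.5;-38 11 183 0.5")

```text
t: 5.85
tcp_pos: [0.4589, 0.3004, 0.1452]
tool_rot: [0.074, 0.997, -0.001, -0.002]
force: [0.1, -0.4, 0.4]
finger_gap: 0.998
gripper_force: 0.0
```

step_arm(targets="0 0 0 0;0 0 0 0;0 0 0 0;0 0 0 0;0 0 0 0;0 0 0 0;0 0 0 0;0 0 0 0", gripper=1, squeeze=60)

```text
t: 6.65
tcp_pos: [0.4602, 0.3011, 0.1476]
tool_rot: [0.074, 0.997, 0.0, 0.001]
force: [0.1, 0.4, 6.0]
finger_gap: 0.222
gripper_force: 59.6
```

step_arm(targets="0 0 -6 0;0 0 -12 0;0 0 -12 0;20 0 -12 0;40 0 -12 0;60 0 -12 0;80 0 -12 0;82 0 -12 0;82 0 -50 0;82 0 -100 0;82 0 -150 0;82 0 -180 0")

```text
t: 7.85
tcp_pos: [0.3811, 0.3136, 0.3311]
tool_rot: [0.074, 0.997, 0.002, 0.003]
force: [0.4, 1.0, -1.4]
finger_gap: 0.227
gripper_force: 59.1
```

Run:
```python
from h import *
np.set_printoptions(precision=4,suppress=True)
s=manip.sense(); print(s["t"],s["tcp_pos"],s["q"],s["force"]); print(tool()[:3,:3].round(4))
save("w2",manip.snapshot("wrist"))
```

```text
7.85 [0.3811 0.3136 0.3311] [ 0.462   0.2307  1.6229 -0.0004  1.2806 -0.9607] [ 0.362   0.9596 -1.4444]
[[-0.989   0.1475  0.0068]
 [ 0.1475  0.9891  0.003 ]
 [-0.0063  0.004  -1.    ]]
```

View pics/w2.png

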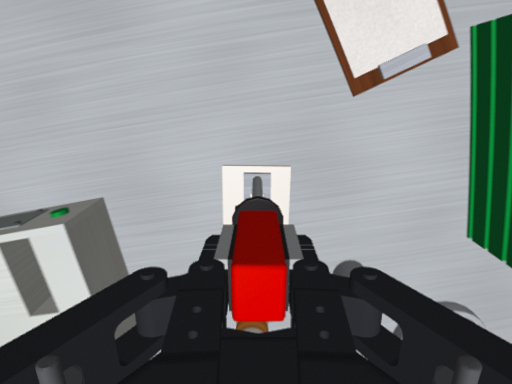

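step_arm(targets="-20 -40 -30 -2;-50 -80 -69 -5;-75 -125 -69 -7;-95 -172 -69 -9.5;-95 -172 -69 -9.5;-95 -172 -69 -9.5")

```text
t: 8.5
tcp_pos: [0.4489, 0.1261, 0.3958]
tool_rot: [-0.006, 1.0, -0.0, 0.0]
force: [-0.6, 0.6, -2.1]
finger_gap: 0.226
gripper_force: 59.6
```

Run:
```python
from h import *
np.set_printoptions(precision=4,suppress=True)
s=manip.sense(); print(s["t"],s["tcp_pos"],s["q"],s["force"]); print(tool()[:3,:3].round(4))
im=manip.snapshot("wrist");save("w3",im)
r=manip.mark_of("wrist","plunger_mid"); print(r[:2])
if r: print(atz("wrist",r[0]["position"],.035))
r=manip.mark_of("wrist","filler"); print(r[:2])
if r: print(atz("wrist",r[0]["position"],0))
T=tool(); P=lambda v:(proj("wrist",(T@np.append(v,1))[:3])).round(1)
print("handle top pred", P([.012,0,-.0424]),P([-.012,0,-.0424]),P([0,0,.0326]),"fork tip", P([-.034,0,.13]))
h=cv2.cvtColor(im,cv2.COLOR_RGB2HSV).astype(int)
for lo,hi in[(8,22)]:
    m=((h[...,0]>=lo)&(h[...,0]<=hi)&(h[...,1]>150)&(h[...,2]>80)); n,l,st,c=cv2.connectedComponentsWithStats(m.astype(np.uint8)); print([(st[i].tolist(),c[i]) for i in range(1,n) if st[i][4]>20])
```

```text
8.5 [0.4489 0.1261 0.3958] [ 0.034   0.1352  1.5668 -0.0009  1.4387 -1.5495] [-0.5728  0.581  -2.1189]
[[-0.9999 -0.0128  0.0009]
 [-0.0128  0.9999 -0.0008]
 [-0.0009 -0.0009 -1.    ]]
[{'position': [179.6, 186.7], 'p': 0.48}]
[0.5222 0.0022 0.035 ]
[{'position': [160.1, 186.8], 'p': 0.94}, {'position': [53.5, 161.7], 'p': 0.28}]
[ 0.5327 -0.0399  0.    ]
handle top pred [258.5 260.8] [258.4 319.3] [258.5 216.5] fork tip [258.4 213.6]
[([455, 0, 40, 71, 611], array([469.6956,  45.9705])), ([12, 162, 22, 19, 290], array([ 22.7724, 170.7103])), ([168, 184, 11, 15, 129], array([173.7132, 191.062 ])), ([325, 256, 26, 13, 174], array([336.431 , 261.2241]))]
```

View pics/w3.png

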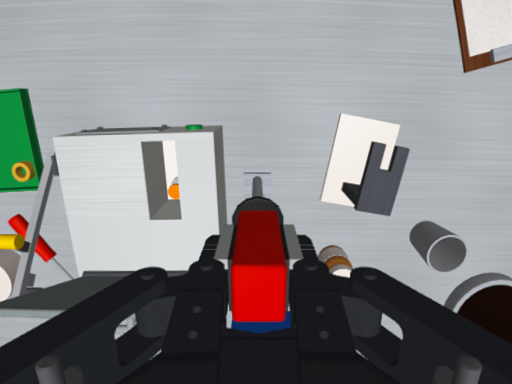

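Run:
```python
from h import *
np.set_printoptions(precision=4,suppress=True)
im=cv2.imread("pics/w3.png"); z=cv2.resize(im[110:290,0:240],None,fx=3.3,fy=3.3,interpolation=3); cv2.imwrite("pics/w3z.png",z)
for n,p,h in [("head",(175.8,191.3),.057),("head edge L",(168,191),.057),("wFL",(142,142),.11),("wFR",(177,140),.11),("wBL",(149,219),.11),("wBR",(181,219),.11),("FL",(57,136),.11),("FR",(223,126),.11)]: print(n,atz("wrist",p,h))
t=cv2.imread("pics/top0.png"); h=cv2.cvtColor(t,cv2.COLOR_BGR2HSV).astype(int)
w=((h[...,0]>=5)&(h[...,0]<=22)&(h[...,1]>100)); w[:,:240]=0;w[:,262:]=0;w[:200]=0;w[225:]=0; ys,xs=np.where(w); print(len(xs),xs.mean(),ys.mean(),xs.min(),xs.max(),ys.min(),ys.max(), atz("top",(xs.mean(),ys.mean()),.057))
```

```text
head [0.5234 0.0021 0.057 ]
head edge L [ 0.5232 -0.0101  0.057 ]
wFL [ 0.44   -0.0264  0.11  ]
wFR [0.4367 0.0209 0.11  ]
wBL [ 0.5497 -0.0246  0.11  ]
wBR [0.5486 0.0214 0.11  ]
FL [ 0.4331 -0.1436  0.11  ]
FR [0.4174 0.0823 0.11  ]
33 249.42424242424244 213.42424242424244 247 252 211 216 [ 0.5239 -0.0032  0.057 ]
```

View pics/w3z.png

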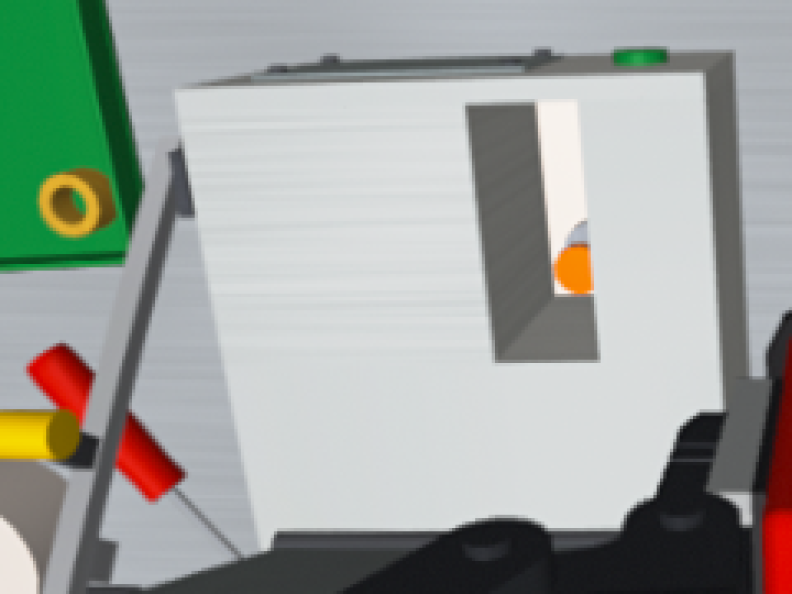

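step_arm(targets="0 -30 20 0;0 -66 36 0;0 -66 36 0;0 -66 36 0")

```text
t: 9.05
tcp_pos: [0.4483, 0.0637, 0.3595]
tool_rot: [-0.009, 1.0, 0.001, -0.001]
force: [0.2, 0.9, -1.8]
finger_gap: 0.227
gripper_force: 59.8
```

Run:
```python
from h import *
np.set_printoptions(precision=4,suppress=True)
for n,p,h in [("wFL",(141.2,141.8),.11),("wFR",(174.8,140.3),.11),("wBL",(150,219.4),.11),("wBR",(181.8,219.4),.11)]: pass
s=manip.sense(); print(s["t"],s["tcp_pos"]); print(tool()[:3,:3].round(4))
im=manip.snapshot("wrist"); z=cv2.resize(im[100:260,90:256],None,fx=3.6,fy=3.6,interpolation=3); save("w4z",z); save("w4",im)
h=cv2.cvtColor(im,cv2.COLOR_RGB2HSV).astype(int)
m=((h[...,0]>=8)&(h[...,0]<=22)&(h[...,1]>120)&(h[...,2]>80)); m[:,:120]=0;m[:,256:]=0;m[:120]=0;m[250:]=0
ys,xs=np.where(m); print(xs.min(),xs.max(),ys.min(),ys.max(),len(xs))
for y in range(ys.min(),ys.max()+1,2): print(y,xs[ys==y].min(),xs[ys==y].max())
```

```text
9.05 [0.4483 0.0637 0.3595]
[[-0.9998 -0.018  -0.001 ]
 [-0.018   0.9998  0.001 ]
 [ 0.001   0.001  -1.    ]]
203 218 192 207 204
192 208 213
194 205 216
196 204 218
198 203 218
200 203 218
202 204 218
204 205 217
206 207 215
```

View pics/w4z.png

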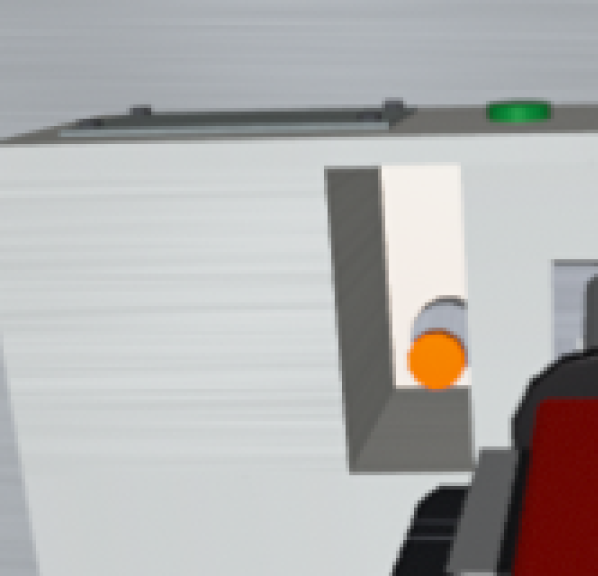

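Run:
```python
from h import *
np.set_printoptions(precision=4,suppress=True)
z=lambda x,y:(90+x/3.6-.4,100+y/3.6-.4)
print("head",atz("wrist",(210.7,199.6),.057))
C=[atz("wrist",z(*p),.11)[:2] for p in [(325,169),(459,164),(350,473),(473,473)]]; print(np.array(C))
print("floor R back",atz("wrist",z(396,388),.012),"floor L front",atz("wrist",z(380,168),.012))
F=np.array([[-.1,.012],[-.1,.058],[.012,.012],[.012,.058]]); F=F[[0,1,2,3]]
C=np.array(C); a=F-F.mean(0); b=C-C.mean(0); th=np.arctan2((a[:,0]*b[:,1]-a[:,1]*b[:,0]).sum(),(a*b).sum()); c,s=np.cos(th),np.sin(th); Rm=np.array([[c,-s],[s,c]])
o=C.mean(0)-Rm@F.mean(0); print("filler",o,np.degrees(th),"res",(C-(F@Rm.T+o)))
print("knob pred",np.append(Rm@[-.001,-.122]+o,.2086))
print("head in filler",Rm.T@(atz("wrist",(210.7,199.6),.057)[:2]-o))
```

```text
head [ 0.5262 -0.0034  0.057 ]
[[ 0.4418 -0.0322]
 [ 0.4393  0.0135]
 [ 0.5532 -0.0279]
 [ 0.5521  0.0171]]
floor R back [ 0.5543 -0.0282  0.012 ] floor L front [ 0.4558 -0.0323  0.012 ]
filler [ 0.5418 -0.0408] 2.040106129789381 res [[ 0.0003  0.0002]
 [-0.0005 -0.0001]
 [-0.0002  0.0004]
 [ 0.0004 -0.0005]]
knob pred [ 0.5452 -0.1627  0.2086]
head in filler [-0.0142  0.0379]
```

Run:
```python
from h import *
np.set_printoptions(precision=4,suppress=True)
for i in range(4):
    s=manip.sense(); print(s["t"],s["tcp_pos"],s["qd"],tool()[:2,0])
    im=manip.snapshot("wrist")
    h=cv2.cvtColor(im,cv2.COLOR_RGB2HSV).astype(int)
    m=((h[...,0]>=8)&(h[...,0]<=22)&(h[...,1]>120)&(h[...,2]>80)); m[:,:120]=0;m[:,256:]=0;m[:120]=0;m[250:]=0
    ys,xs=np.where(m); print(xs.mean(),ys.mean())
T=manip.sense()
print(atz("wrist",(xs.mean(),ys.mean()),.057))
c=manip.get_calibration("wrist"); print({k:c[k] for k in ["cx","cy","k1"]})
save("w5",im); save("w5z",cv2.resize(im[100:260,90:256],None,fx=3.6,fy=3.6,interpolation=3))
# refine corner detection
g=cv2.cvtColor(im,cv2.COLOR_RGB2GRAY); 
for y in (160,185): print(y,g[y,175:225:1].tolist())
print("col200",g[135:160,195].tolist(),"rows back",g[222:242,200].tolist())
```

```text
9.1 [0.4486 0.064  0.36  ] [ 0.0134 -0.0074 -0.0121 -0.0013  0.0001 -0.0025] [-0.9998 -0.019 ]
210.626213592233 198.74271844660194
9.15 [0.4488 0.0642 0.3603] [ 0.0073 -0.0043 -0.0034 -0.0026 -0.0013 -0.0026] [-0.9998 -0.0197]
210.44878048780487 198.4390243902439
9.2 [0.4488 0.0642 0.3604] [ 0.0012 -0.0023 -0.0013 -0.0035  0.0003 -0.0052] [-0.9998 -0.02  ]
210.51707317073172 198.4
9.25 [0.4488 0.0641 0.3604] [-0.0047  0.0016  0.0023 -0.0031  0.0004 -0.0008] [-0.9998 -0.0201]
210.57073170731707 198.35121951219512
[ 0.525  -0.0038  0.057 ]
{'cx': 258.1650890576328, 'cy': 186.64866444872933, 'k1': -0.0629328998280925}
160 [217, 217, 217, 217, 219, 216, 127, 94, 94, 94, 95, 96, 96, 96, 96, 95, 94, 93, 94, 94, 98, 157, 242, 242, 240, 240, 240, 240, 240, 239, 240, 240, 240, 240, 240, 240, 240, 240, 240, 240, 240, 241, 238, 224, 210, 209, 209, 210, 209, 210]
185 [218, 218, 218, 218, 218, 219, 221, 214, 129, 95, 94, 96, 95, 95, 94, 95, 96, 94, 93, 92, 92, 93, 120, 197, 240, 239, 238, 238, 238, 239, 229, 182, 168, 174, 178, 176, 175, 174, 176, 176, 174, 177, 177, 177, 191, 211, 211, 211, 211, 211]
col200 [114, 146, 196, 213, 213, 213, 213, 213, 212, 196, 161, 144, 145, 145, 136, 129, 130, 130, 121, 117, 116, 116, 106, 105, 104] rows back [109, 108, 109, 109, 109, 107, 104, 118, 211, 214, 213, 213, 213, 212, 212, 212, 212, 212, 213, 213]
```

step_arm(targets="-8 -40 0 0;-14 -69 30 0;-14 -69 60 0;-14 -69 95 0;-14 -69 97 0;-14 -69 97 0;-14 -69 97 0;-14 -69 97 0")

```text
t: 10.1
tcp_pos: [0.4651, -0.0059, 0.2647]
tool_rot: [-0.009, 1.0, -0.001, 0.002]
force: [0.4, 0.7, -1.8]
finger_gap: 0.227
gripper_force: 59.8
```

Run:
```python
from h import *
np.set_printoptions(precision=4,suppress=True)
manip.snapshot("wrist"); s=manip.sense(); print(s["t"],s["tcp_pos"]); T=tool(); print(T[:3,:3]); 
im=manip.snapshot("side"); save("s1z",cv2.resize(im[120:270,180:340],None,fx=3.75,fy=3.75,interpolation=3))
im=manip.snapshot("wrist"); save("w6",im)
print("err of rod to (.464,-.005): tool", T[:3,:2].T@np.array([.464-s["tcp_pos"][0],-.005-s["tcp_pos"][1],0]))
for nm,v in dict(tipL=[-.034,.012,.1326],tipR=[-.034,-.012,.1326],heel=[.006,0,.1326],head=None).items():
    P=np.array([.525,-.0038,.057]) if v is None else (T@np.append(v,1))[:3]
    print(nm,P,(proj("side",P)-[180,120])*3.75,proj("wrist",P))
```

```text
10.15 [ 0.4649 -0.0059  0.2645]
[[-0.9998 -0.0185  0.0037]
 [-0.0185  0.9998 -0.0009]
 [-0.0037 -0.001  -1.    ]]
err of rod to (.464,-.005): tool [0.0009 0.0009]
tipL [0.4991 0.0066 0.132 ] [305.6209 315.1937] [271.6679 213.4682]
tipR [ 0.4996 -0.0174  0.132 ] [324.5972 302.0749] [245.0828 213.4316]
heel [ 0.4594 -0.0061  0.1319] [348.9007 331.3581] [258.4397 170.1133]
head [ 0.525  -0.0038  0.057 ] [291.0169 356.0666] [259.3534 211.7698]
```

View pics/s1z.png

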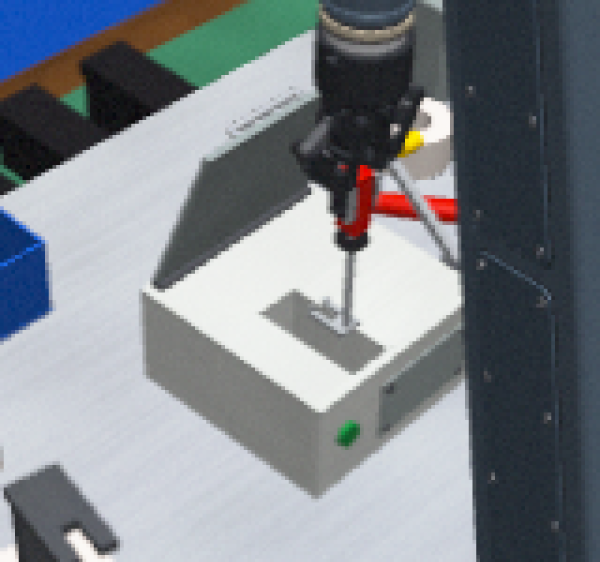

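step_arm(targets="1 1 15 0;1 1 30 0;1 1 45 0;1 1 60 0;1 1 75 0;1 1 88 0;1 1 96 0;1 1 99 0;1 1 99 0;1 1 99 0;1 1 99 0")

```text
t: 11.35
tcp_pos: [0.4632, -0.005, 0.1644]
tool_rot: [-0.009, 1.0, -0.0, 0.001]
force: [0.3, 0.1, -0.8]
finger_gap: 0.229
gripper_force: 59.9
```

Run:
```python
from h import *
np.set_printoptions(precision=4,suppress=True)
s=manip.sense(); T=tool(); print(s["t"],s["tcp_pos"],s["force"],s["ft_torque"]); print(T[:3,:3])
d=np.array([.525,-.0038,0])-s["tcp_pos"]; print("plunger in tool", T[:3,:2].T@(d*[1,1,0]))
```

```text
11.35 [ 0.4632 -0.005   0.1644] [ 0.2779  0.0583 -0.7622] [-0.0386  0.0053 -0.0316]
[[-0.9998 -0.0179  0.0014]
 [-0.0179  0.9998 -0.0004]
 [-0.0014 -0.0004 -1.    ]]
plunger in tool [-0.0618  0.0001]
```

step_arm(targets="-10 0 0 0;-20 0 0 0;-28 0 0 0;-36 0 0 0;-41 0 0 0;-44 0 0 0;-44 0 0 0;-44 0 0 0")

```text
t: 12.15
tcp_pos: [0.5063, -0.004, 0.1637]
tool_rot: [-0.009, 1.0, 0.0, -0.0]
force: [-0.3, -0.1, -1.1]
finger_gap: 0.225
gripper_force: 59.9
```

Run:
```python
from h import *
np.set_printoptions(precision=4,suppress=True)
s=manip.sense(); T=tool(); print(s["t"],s["tcp_pos"],s["force"],s["ft_torque"])
im=manip.snapshot("top"); cv2.imwrite("pics/t1.png",im[:,:,::-1])
h=cv2.cvtColor(im,cv2.COLOR_RGB2HSV).astype(int)
w=((h[...,0]>=5)&(h[...,0]<=22)&(h[...,1]>100)); w[:,:240]=0;w[:,262:]=0;w[:200]=0;w[225:]=0; ys,xs=np.where(w); print(len(xs),xs.mean(),ys.mean())
```

```text
12.15 [ 0.5063 -0.004   0.1637] [-0.2994 -0.1487 -1.1453] [-0.0094  0.0096 -0.0178]
0 nan nan<stdin>:6: RuntimeWarning: Mean of empty slice.
  ret = ret.dtype.type(ret / rcount)
```

step_arm(targets="0 0 -5 0;0 0 -10 0;0 0 -15 0;0 0 -20 0;0 0 -25 0;0 0 -30 0;0 0 -30 0;0 0 -30 0")

```text
t: 13.0
tcp_pos: [0.5067, -0.0041, 0.1939]
tool_rot: [-0.009, 1.0, -0.0, 0.0]
force: [0.3, -0.7, -2.8]
finger_gap: 0.224
gripper_force: 59.7
```

Run:
```python
from h import *
np.set_printoptions(precision=4,suppress=True)
s=manip.sense(); print(s["t"],s["tcp_pos"],s["force"],s["ft_torque"])
im=manip.snapshot("side"); save("s2z",cv2.resize(im[120:270,180:340],None,fx=3.75,fy=3.75,interpolation=3))
```

```text
13.0 [ 0.5067 -0.0041  0.1939] [ 0.2944 -0.7039 -2.7703] [-0.0202  0.0195  0.0084]
```

step_arm(targets="5 0 -10 0;10 0 -20 0;16 0 -32 0;22 0 -45 0;28 0 -60 0;34 0 -75 0;40 0 -90 0;40 0 -105 0;40 0 -120 0;40 0 -140 0;40 0 -160 0;40 0 -165 0")

```text
t: 14.25
tcp_pos: [0.4675, -0.0051, 0.362]
tool_rot: [-0.009, 1.0, -0.001, 0.003]
force: [0.2, 0.4, -2.7]
finger_gap: 0.228
gripper_force: 59.6
```

Run:
```python
from h import *
np.set_printoptions(precision=4,suppress=True)
im=manip.snapshot("side"); save("s3z",cv2.resize(im[90:270,180:340],None,fx=3.3,fy=3.3,interpolation=3))
s=manip.sense(); print(s["t"],s["tcp_pos"],s["force"],s["q"]); print(tool()[:2,:2])
```

```text
14.3 [ 0.4673 -0.005   0.3614] [ 0.4372  0.3464 -2.2503] [-0.2506  0.1619  1.6277 -0.      1.3469 -1.8393]
[[-0.9998 -0.0179]
 [-0.0179  0.9998]]
```

View pics/s3z.png

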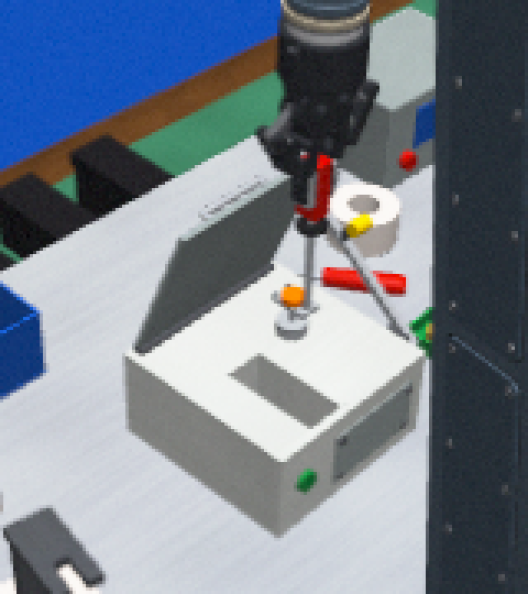

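step_arm(targets="15 -10 0 0;35 -30 0 0;50 -55 0 0;53 -85 0 0;54 -115 0 0;54 -145 0 0;54 -175 0 0;54 -205 0 0;54 -235 0 0;50 -265 0 0;43 -295 0 0;35 -320 0 0")

```text
t: 15.5
tcp_pos: [0.4368, -0.3265, 0.3577]
tool_rot: [-0.008, 1.0, 0.001, -0.001]
force: [0.6, 0.2, -3.6]
finger_gap: 0.224
gripper_force: 59.7
```

step_arm(targets="-2 -12 5 0;-4 -20 15 0;-4 -20 30 0;-4 -20 45 0;-4 -20 45 0;-4 -20 45 0;-4 -20 45 0")

```text
t: 16.2
tcp_pos: [0.4421, -0.3451, 0.3145]
tool_rot: [-0.009, 1.0, -0.0, 0.0]
force: [-0.0, 0.1, -2.1]
finger_gap: 0.228
gripper_force: 59.6
```

Run:
```python
from h import *
np.set_printoptions(precision=4,suppress=True)
s=manip.sense(); print(s["t"],s["tcp_pos"],s["force"],s["q"]); print(tool()[:3,:3])
im=manip.snapshot("wrist"); save("w7",im)
r=manip.mark_of("wrist","tray"); print(r[:2]); print(atz("wrist",r[0]["position"],0) if r else 0)
```

```text
16.2 [ 0.4421 -0.3451  0.3145] [-0.0232  0.0991 -2.1344] [-0.8621  0.3519  1.4905  0.0001  1.2982 -2.4514]
[[-0.9998 -0.0184  0.0007]
 [-0.0184  0.9998 -0.0007]
 [-0.0007 -0.0007 -1.    ]]
[{'position': [271.9, 154.1], 'p': 0.98}]
[ 0.4538 -0.3264  0.    ]
```

View pics/w7.png

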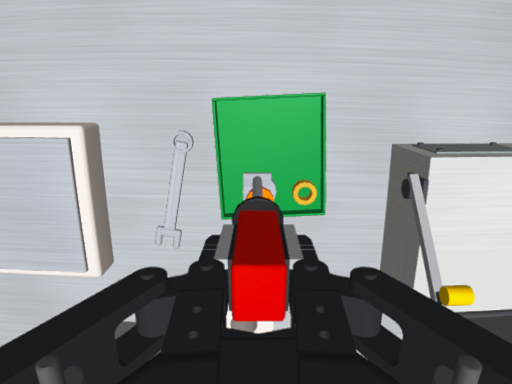

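step_arm(targets="0 0 25 0;0 0 50 0;0 0 75 0;0 0 100 0;0 0 120 0;0 0 132 0;0 0 137 0;0 0 140 0;0 0 143 0;0 0 146 0;0 0 149 0;0 0 152 0")

```text
t: 17.5
tcp_pos: [0.4421, -0.3457, 0.1622]
tool_rot: [-0.009, 1.0, -0.001, 0.0]
force: [-0.3, 0.1, -1.4]
finger_gap: 0.229
gripper_force: 59.7
```

step_arm(targets="0 0 2 0;0 0 3 0;0 0 3 0;0 0 3 0")

```text
t: 17.9
tcp_pos: [0.4419, -0.3454, 0.1589]
tool_rot: [-0.009, 1.0, -0.0, 0.0]
force: [0.1, 0.8, -2.2]
finger_gap: 0.23
gripper_force: 59.7
```

Run:
```python
from h import *
np.set_printoptions(precision=4,suppress=True)
s=manip.sense(); print(s["t"],s["tcp_pos"],s["force"],s["ft_torque"]); print(tool()[:3,:3])
im=manip.snapshot("wrist"); save("w8",im)
```

```text
17.9 [ 0.4419 -0.3454  0.1589] [ 0.0709  0.8371 -2.1674] [0.0351 0.0516 0.005 ]
[[-0.9998 -0.0179  0.0001]
 [-0.0179  0.9998 -0.0001]
 [-0.0001 -0.0001 -1.    ]]
```

step_arm(targets="4 0 0 0;8 0 0 0;13 0 0 0;18 0 0 0;24 0 0 0;30 0 0 0;36 0 0 0;42 0 0 0;42 0 0 0;42 0 0 0")

```text
t: 18.95
tcp_pos: [0.3998, -0.3462, 0.1589]
tool_rot: [-0.009, 1.0, -0.0, 0.0]
force: [0.1, -0.3, -1.6]
finger_gap: 0.227
gripper_force: 59.7
```

Run:
```python
from h import *
np.set_printoptions(precision=4,suppress=True)
s=manip.sense(); print(s["t"],s["tcp_pos"],s["force"],s["q"])
im=manip.snapshot("top"); save("t2z",cv2.resize(im[190:270,300:400],None,fx=6,fy=6,interpolation=3))
for c in ["top","side"]:
    if c=="side": manip.snapshot(c)
    r=manip.mark_of(c,"plunger_mid"); print(c,r[:2],[atz(c,x["position"],.027) for x in r[:2]])
```

```text
18.95 [ 0.3998 -0.3462  0.1589] [ 0.1079 -0.3331 -1.6259] [-0.9252  0.5019  1.7451  0.0002  0.8944 -2.5137]
top [{'position': [346.0, 231.7], 'p': 0.58}] [array([ 0.4592, -0.3467,  0.027 ])]
side [] []
```

View pics/t2z.png

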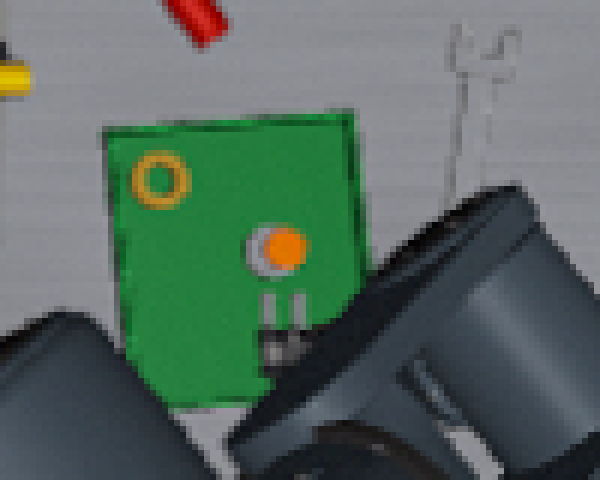

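step_arm(targets="0 0 -40 0;0 0 -85 0;0 0 -130 0;0 0 -175 0;-3 30 -200 0;-8 75 -200 0;-13 120 -200 0;-17 165 -200 0;-20 210 -200 0;-25 255 -200 0;-25 300 -200 0;-25 345 -200 0")

```text
t: 20.35
tcp_pos: [0.4183, 0.0012, 0.3589]
tool_rot: [-0.009, 1.0, 0.0, 0.0]
force: [1.0, -0.3, -1.9]
finger_gap: 0.23
gripper_force: 59.9
```

step_arm(targets="0 40 0 2;0 80 0 4;0 120 0 6;5 165 0 8;15 210 0 9.5;25 255 0 9.5;32 300 0 9.5;32 315 0 9.5;32 315 0 9.5;32 315 0 9.5;32 315 0 9.5")

```text
t: 21.45
tcp_pos: [0.3813, 0.3124, 0.3587]
tool_rot: [0.075, 0.997, -0.0, -0.0]
force: [-0.0, -0.9, -1.0]
finger_gap: 0.225
gripper_force: 59.8
```

Run:
```python
from h import *
np.set_printoptions(precision=4,suppress=True)
s=manip.sense(); T=tool(); print(s["t"],s["tcp_pos"],s["q"]); print(T[:3,:3])
x=np.array([.989,-.1475]); h=np.array([.4602,.3011])
print("to pre(-82)",T[:2,:2].T@(h-.082*x-s["tcp_pos"][:2]),"to hung",T[:2,:2].T@(h-s["tcp_pos"][:2]), "z", s["tcp_pos"][2]-.1596)
```

```text
21.45 [0.3813 0.3124 0.3587] [ 0.4597  0.2084  1.5748 -0.0007  1.3592 -0.9615]
[[-0.9889  0.1489 -0.0003]
 [ 0.1489  0.9889 -0.0009]
 [ 0.0002 -0.001  -1.    ]]
to pre(-82) [0.0022 0.0005] to hung [-0.0797  0.0006] z 0.19907850005479874
```

step_arm(targets="2 1 40 0;2 1 80 0;2 1 120 0;2 1 160 0;2 1 185 0;2 1 199 0;2 1 199 0;2 1 199 0")

```text
t: 22.25
tcp_pos: [0.3801, 0.3143, 0.1602]
tool_rot: [0.075, 0.997, 0.0, 0.0]
force: [1.1, -0.0, -1.9]
finger_gap: 0.224
gripper_force: 59.8
```

step_arm(targets="-15 0 0 0;-30 0 0 0;-45 0 0 0;-60 0 0 0;-72 0 0 0;-82 0 0 0;-82 0 0 0;-82 0 0 0;-82 0 0 0")

```text
t: 23.15
tcp_pos: [0.4593, 0.3028, 0.1596]
tool_rot: [0.074, 0.997, -0.0, -0.001]
force: [-0.6, -0.3, -1.3]
finger_gap: 0.231
gripper_force: 59.8
```

Run:
```python
from h import *
np.set_printoptions(precision=4,suppress=True)
s=manip.sense(); T=tool(); print(s["t"],s["tcp_pos"],s["force"],s["ft_torque"])
h=np.array([.4602,.3011])
print("to hung",T[:2,:2].T@(h-s["tcp_pos"][:2]), "z", s["tcp_pos"][2]-.1476)
```

```text
23.15 [0.4593 0.3028 0.1596] [-0.6271 -0.2968 -1.2591] [0.0197 0.0029 0.0186]
to hung [-0.0011 -0.0016] z 0.012004949982879348
```

Lower onto the plate, release, rise.

step_arm(targets="-1 -1.5 3 0;-1 -1.5 6 0;-1 -1.5 9 0;-1 -1.5 11 0;-1 -1.5 12 0;-1 -1.5 12 0;-1 -1.5 12 0")

```text
t: 23.85
tcp_pos: [0.4612, 0.3013, 0.1478]
tool_rot: [0.074, 0.997, 0.0, 0.0]
force: [0.7, -0.4, -2.1]
finger_gap: 0.229
gripper_force: 60.0
```

step_arm(targets="0 0 0 0;0 0 0 0;0 0 0 0;0 0 0 0;0 0 0 0;0 0 0 0;0 0 0 0;0 0 0 0;0 0 -20 0;0 0 -50 0;0 0 -80 0;0 0 -110 0", gripper=0)

```text
t: 25.05
tcp_pos: [0.4608, 0.3011, 0.2588]
tool_rot: [0.074, 0.997, -0.0, -0.0]
force: [-0.0, 0.3, 0.9]
finger_gap: 1.0
gripper_force: 0.0
```

Run:
```python
from h import *
np.set_printoptions(precision=4,suppress=True)
s=manip.sense(); T=tool(); print(s["t"],s["tcp_pos"],s["force"],s["q"])
im=manip.snapshot("side"); a=im[190:310,140:270]
im=manip.snapshot("wrist"); b=im
save("w9",np.hstack([cv2.resize(a,(390,360)),cv2.resize(b[100:340,120:392],(408,360))]))
```

```text
25.05 [0.4608 0.3011 0.2588] [-0.0164  0.3334  0.8674] [ 0.3758  0.3948  1.5882  0.      1.1591 -1.0471]
```

View pics/w9.png

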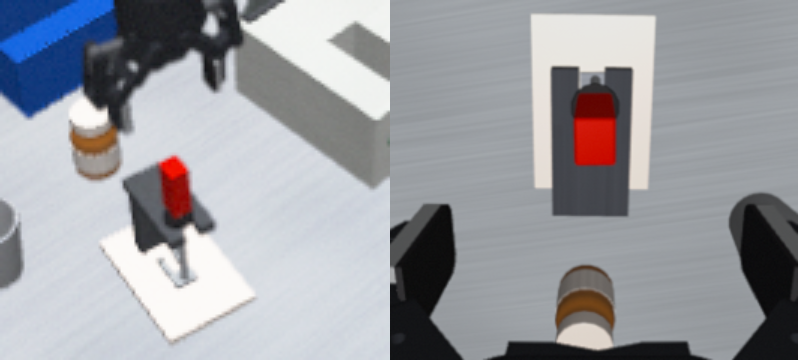

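step_arm(targets="0 -10 -45 0;-5 -50 -75 0;0 -95 -95 -1;-10 -140 -101 -2;-20 -185 -101 -4;-30 -230 -101 -6;-40 -275 -101 -8;-50 -320 -101 -10.5;-58 -365 -101 -10.5;-68 -410 -101 -10.5;-77 -455 -101 -10.5;-77 -455 -101 -10.5")

```text
t: 26.35
tcp_pos: [0.4704, -0.1655, 0.3576]
tool_rot: [-0.014, 1.0, -0.001, -0.0]
force: [-0.5, 0.7, 0.6]
finger_gap: 0.997
gripper_force: 0.0
```

step_arm(targets="0 0 0 0;0 0 0 0;0 0 0 0")

```text
t: 26.65
tcp_pos: [0.4699, -0.1585, 0.3586]
tool_rot: [-0.019, 1.0, 0.0, -0.0]
force: [-0.2, -0.4, -0.4]
finger_gap: 0.999
gripper_force: 0.0
```

```bash
cat > k.py <<'E'
from h import *
np.set_printoptions(precision=4,suppress=True)
s=manip.sense(); T=tool(); print(s["t"],s["tcp_pos"],s["q"]); print(T[:3,:3])
k0=np.array([.5445,-.163,.2095]); print("pred px",proj("wrist",k0), "fork z ray")
im=manip.snapshot("wrist"); save("w10_%d"%int(s["t"]*100),im)
h=cv2.cvtColor(im,cv2.COLOR_RGB2HSV).astype(int)
m=((h[...,0]>=22)&(h[...,0]<=35)&(h[...,1]>150)&(h[...,2]>60)); n,l,st,c=cv2.connectedComponentsWithStats(m.astype(np.uint8)); print([(st[i].tolist(),c[i].round(1)) for i in range(1,n) if st[i][4]>60])
r=manip.mark_of("wrist","stay_knob"); print(r[:2])
if r: print(atz("wrist",r[0]["position"],.2095))
i=1+np.argmax(st[1:,4]); print("blob",atz("wrist",c[i],.2095))
r=manip.mark_of("wrist","stay_pivot"); print(r[:1],[atz("wrist",x["position"],.095) for x in r[:1]])
E
python3 k.py
```

```text
26.65 [ 0.4699 -0.1585  0.3586] [-0.5513  0.2133  1.5685  0.0003  1.3607 -2.1596]
[[-0.9993 -0.0374 -0.0006]
 [-0.0374  0.9993  0.0007]
 [ 0.0006  0.0007 -1.    ]]
pred px [250.9411 245.4499] fork z ray
[([239, 236, 24, 18, 424], array([250.6, 244.5]))]
[{'position': [254.6, 246.8], 'p': 0.78}]
[ 0.5463 -0.1596  0.2095]
blob [ 0.5439 -0.1637  0.2095]
[{'position': [250.5, 152.8], 'p': 0.84}] [array([ 0.4719, -0.169 ,  0.095 ])]
```

step_arm(targets="-30 -7 0 0;-55 -7 20 0;-64 -7 50 0;-64 -7 80 0;-64 -7 100 0;-64 -7 120 0;-64 -7 140 0;-64 -7 150 0;-64 -7 160 0;-64 -7 160 0;-64 -7 160 0", gripper=0.4)

```text
t: 27.9
tcp_pos: [0.5348, -0.165, 0.1994]
tool_rot: [-0.018, 1.0, -0.0, 0.0]
force: [0.1, -0.6, 0.7]
finger_gap: 0.603
gripper_force: 0.0
```

```bash
sed -i 's/^r=.*stay_pivot.*$//' k.py; python3 k.py; python3 -c "
from h import *; s=manip.sense(); print(s['force'],s['finger_gap'])"
```

```text
27.9 [ 0.5348 -0.165   0.1994] [-0.4988  0.4799  1.6326 -0.      1.028  -2.1052]
[[-0.9994 -0.0356  0.001 ]
 [-0.0356  0.9994 -0.0005]
 [-0.001  -0.0006 -1.    ]]
pred px [261.9799 269.2592] fork z ray
[([235, 248, 55, 39, 2038], array([262.2, 266.8]))]
[{'position': [262.9, 268.0], 'p': 0.66}]
[ 0.5443 -0.1628  0.2095]
blob [ 0.5436 -0.1631  0.2095]
[-0.94224161  0.02480714 -0.03090543] 0.5974564670697736
```

step_arm(targets="0 2 0 0;0 2 0 0;0 2 0 0;0 2 0 0;0 2 0 0;0 2 0 0;0 2 0 0", gripper=1, squeeze=50)

```text
t: 28.7
tcp_pos: [0.5347, -0.1632, 0.1995]
tool_rot: [-0.018, 1.0, -0.0, 0.001]
force: [-0.8, -0.4, 5.9]
finger_gap: 0.262
gripper_force: 50.4
```

step_arm(targets="3 0 -2 0;6 0 -3.5 0;9 0 -5 0;12 0 -6.5 0;16 0 -8.5 0;20 0 -10 0;24 0 -11.5 0;28 0 -13 0;33 0 -14.5 0;37 0 -15.5 0;37 0 -15.5 0;37 0 -15.5 0")

```text
t: 29.9
tcp_pos: [0.4955, -0.1644, 0.2138]
tool_rot: [-0.018, 1.0, 0.0, -0.002]
force: [-1.6, -5.8, -7.6]
finger_gap: 0.262
gripper_force: 49.4
```

```bash
python3 k.py; python3 -c "
from h import *; s=manip.sense(); print(s['force'],s['finger_gap'],s['gripper_force'])"
```

```text
29.9 [ 0.4955 -0.1644  0.2138] [-0.5333  0.4145  1.7057 -0.0024  1.0249 -2.1385]
[[-0.9994 -0.0356 -0.0041]
 [-0.0356  0.9994  0.    ]
 [ 0.0041  0.0002 -1.    ]]
pred px [257.6217 320.4628] fork z ray
[([231, 255, 55, 39, 2050], array([258.1, 274.2]))]
[{'position': [260.3, 276.1], 'p': 0.73}]
[ 0.5174 -0.1626  0.2095]
blob [ 0.5163 -0.1638  0.2095]
[-1.03322244 -4.65243403 -7.92429517] 0.2633106795496112 49.410996437072754
```

step_arm(targets="0 0 0 0;0 0 0 0;0 0 0 0;0 0 0 0;0 0 -15 0;0 0 -50 0;0 0 -90 0;0 0 -140 0;0 0 -140 0;0 0 -140 0", gripper=0.4)

```text
t: 31.0
tcp_pos: [0.4977, -0.1641, 0.3558]
tool_rot: [-0.018, 1.0, -0.001, 0.001]
force: [0.1, -0.7, -0.3]
finger_gap: 0.6
gripper_force: 0.0
```

```bash
cat > k2.py <<'E'
from h import *
np.set_printoptions(precision=4,suppress=True)
s=manip.sense(); T=tool(); print(s["t"],s["tcp_pos"],s["force"]); print(T[:2,:2])
im=manip.snapshot("wrist"); save("w11",im)
h=cv2.cvtColor(im,cv2.COLOR_RGB2HSV).astype(int)
m=((h[...,0]>=22)&(h[...,0]<=35)&(h[...,1]>150)&(h[...,2]>60)); n,l,st,c=cv2.connectedComponentsWithStats(m.astype(np.uint8)); i=1+np.argmax(st[1:,4]); print(st[i],c[i])
for a in (0,.1,.2,.3,.35,.4):
    A=1.025+a; r=.1329; P=[.5445-.069+r*np.cos(A),-.1635,.0959+r*np.sin(A)]; print(a,P,proj("wrist",P))
for cam in ["side","top"]:
    manip.snapshot(cam)
    for q in ["cover_edge","picker_grip","stay_knob","plunger_mid"]: print(cam,q,[(x["position"],x["p"]) for x in manip.mark_of(cam,q)[:1]])
o=np.array([.5412,-.0412]);y=np.radians(2.0);Rm=np.array([[np.cos(y),-np.sin(y)],[np.sin(y),np.cos(y)]])
for th in (1.2,1.1,1.0): print(th,*[proj(cam,np.append(Rm@[.1-.195*np.cos(th),0]+o,.111+.195*np.sin(th))) for cam in ["side","top"]])
E
python3 k2.py
```

```text
31.0 [ 0.4977 -0.1641  0.3558] [ 0.0592 -0.6779 -0.3179]
[[-0.9994 -0.0357]
 [-0.0357  0.9994]]
[245 177  27  20 521] [258.0576 186.7716]
0 [np.float64(0.5444882420601548), -0.1635, np.float64(0.209491515781107)] [256.6934 221.9088]
0.1 [np.float64(0.5328033590825427), -0.1635, np.float64(0.21581136325576974)] [257.1144 212.6173]
0.2 [np.float64(0.52054591988295), -0.1635, np.float64(0.2209330960262076)] [257.5889 201.7008]
0.3 [np.float64(0.5078383967420882), -0.1635, np.float64(0.2248055394315981)] [258.1112 189.2546]
0.35 [np.float64(0.5013553903917364), -0.1635, np.float64(0.2262606872783774)] [258.3878 182.5075]
0.4 [np.float64(0.49480775903063223), -0.1635, np.float64(0.22739000129749426)] [258.6731 175.4472]
side cover_edge [([256.5, 148.6], 0.62)]
side picker_grip [([197.2, 252.5], 0.62)]
side stay_knob [([300.1, 158.6], 0.78)]
side plunger_mid []
top cover_edge [([263.2, 188.3], 0.72)]
top picker_grip [([155.2, 229.3], 0.46)]
top stay_knob [([129.2, 190.8], 0.19)]
top plunger_mid [([258.7, 207.2], 0.65)]
1.2 [257.4316 148.6469] [262.2898 190.3989]
1.1 [261.4886 153.0505] [262.4643 196.7088]
1.0 [265.3415 157.802 ] [262.6025 202.7359]
```

step_arm(targets="-20 40 -20 0;-45 80 -20 0;-70 120 -20 0;-95 155 -20 0;-128 185 -20 0;-128 193 -20 0;-128 193 10 0;-128 193 40 0;-128 193 70 0;-128 193 74 0;-128 193 74 0;-128 193 74 0", gripper=1, squeeze=30)

```text
t: 32.75
tcp_pos: [0.6194, 0.0328, 0.2821]
tool_rot: [-0.018, 1.0, -0.0, 0.002]
force: [-0.1, -0.3, 0.2]
finger_gap: -0.002
gripper_force: 0.0
```

```bash
cat > c.py <<'E'
from h import *
np.set_printoptions(precision=1,suppress=True)
s=manip.sense(); T=tool(); print(s["t"],(s["tcp_pos"]*1000),s["force"],s["finger_gap"]); print(np.degrees(np.arctan2(T[1,0],T[0,0])))
o=np.array([.5412,-.0412]);y=np.radians(2.0);Rm=np.array([[np.cos(y),-np.sin(y)],[np.sin(y),np.cos(y)]])
f=Rm.T@(s["tcp_pos"][:2]-o)*1000; print("in filler",f,s["tcp_pos"][2]*1000)
for th in np.arange(1.2,-.01,-.1):
    P=np.array([100-180*np.cos(th)+8*np.sin(th)+11,111+180*np.sin(th)+8*np.cos(th)])
    w=np.append(Rm@[P[0]/1000,.072]+o,P[1]/1000)-s["tcp_pos"]; print(round(th,1),P,"tool shift",T[:3,:3].T@w*1000)
E
python3 c.py
```

```text
32.75 [619.4  32.8 282.1] [-0.1 -0.3  0.2] -0.0023792508460503724
-177.99269945111018
in filler [80.8 71.2] 282.1006779420933
1.2 [ 53.2 281.7] tool shift [27.5  0.8  0.3]
1.1 [ 36.5 275. ] tool shift [44.3  0.8  6.9]
1.0 [ 20.5 266.8] tool shift [60.3  0.8 15.1]
0.9 [  5.4 257. ] tool shift [75.5  0.8 24.9]
0.8 [ -8.7 245.7] tool shift [89.5  0.8 36.1]
0.7 [-21.5 233.1] tool shift [102.4   0.8  48.7]
0.6 [-33.  219.2] tool shift [114.    0.8  62.5]
0.5 [-43.1 204.3] tool shift [124.1   0.9  77.4]
0.4 [-51.7 188.5] tool shift [132.7   0.9  93.2]
0.3 [-58.6 171.8] tool shift [139.7   0.9 109.8]
0.2 [-63.8 154.6] tool shift [145.    0.9 127.1]
0.1 [-67.3 136.9] tool shift [148.5   0.9 144.7]
-0.0 [-69. 119.] tool shift [150.3   0.9 162.6]
```

step_arm(targets="14 1 0 0;27 1 0 0;36 1 3 0;44 1 7 0;52 1 11 0;60 1 15 0;68 1 20 0;75 1 25 0;82 1 30 0;89 1 36 0;96 1 42 0;102 1 49 0")

```text
t: 33.95
tcp_pos: [0.5156, 0.0307, 0.2307]
tool_rot: [-0.018, 1.0, 0.0, -0.0]
force: [0.2, -1.1, 1.0]
finger_gap: 0.003
gripper_force: 0.8
```

```bash
python3 c.py | head -4
python3 - <<'E'
from h import *
o=np.array([.5412,-.0412]);y=np.radians(2.0);Rm=np.array([[np.cos(y),-np.sin(y)],[np.sin(y),np.cos(y)]])
manip.snapshot("side"); print(manip.mark_of("side","cover_edge")[:1])
for th in (1.2,.9,.8,.7,.6): print(th,proj("side",np.append(Rm@[.1-.195*np.cos(th),0]+o,.111+.195*np.sin(th))))
E
```

```text
33.95 [515.6  30.7 230.7] [ 0.2 -1.1  1. ] 0.0034147738683612742
-177.97588759466683
in filler [-23.1  72.7] 230.68159962816188
1.2 [ 53.2 281.7] tool shift [-76.2  -0.7 -51. ]
[{'position': [275.8, 171.6], 'p': 0.75}]
1.2 [257.4315985  148.64691704]
0.9 [268.9371978  162.83907482]
0.8 [272.22662953 168.09421946]
0.7 [275.16594172 173.49610458]
0.6 [277.71754218 178.97137568]
```

step_arm(targets="6 0 7 0;12 0 14 0;17 0 21 0;22 0 29 0;27 0 37 0;31 0 45 0;35 0 53 0;38 0 62 0;41 0 70 0;43 0 79 0;45 0 87 0;46 0 95 0")

```text
t: 35.25
tcp_pos: [0.4699, 0.0291, 0.1355]
tool_rot: [-0.018, 1.0, 0.0, -0.001]
force: [-0.4, -0.3, 1.4]
finger_gap: 0.001
gripper_force: 0.4
```

step_arm(targets="1 0 6 0;1 0 12 0;2 0 17 0;2 0 19 0;2 0 21 0;2 0 21 0;2 0 21 0")

```text
t: 35.95
tcp_pos: [0.4689, 0.029, 0.1186]
tool_rot: [-0.018, 1.0, -0.0, 0.001]
force: [-7.2, 0.7, 31.9]
finger_gap: 0.006
gripper_force: 16.0
```

```bash
python3 c.py | head -4
python3 - <<'E'
from h import *
o=np.array([.5412,-.0412]);y=np.radians(2.0);Rm=np.array([[np.cos(y),-np.sin(y)],[np.sin(y),np.cos(y)]])
manip.snapshot("side"); print(manip.mark_of("side","cover_edge")[:1])
for th in (.2,.1,.05,0): print(th,proj("side",np.append(Rm@[.1-.195*np.cos(th),0]+o,.115+.195*np.sin(th))))
E
```

```text
35.95 [468.9  29.  118.6] [-7.2  0.7 31.9] 0.0058084778134094035
-177.94849290304143
in filler [-69.8  72.6] 118.64494533102985
1.2 [ 53.2 281.7] tool shift [-123.5   -0.9 -162.7]
[{'position': [283.6, 205.8], 'p': 0.91}]
0.2 [283.62749555 199.25065327]
0.1 [283.93542177 204.05609139]
0.05 [283.91701881 206.34261061]
0 [283.78556082 208.54358141]
```

step_arm(targets="0 0 -5 0;0 0 -20 0;0 0 -50 0;0 0 -90 0;0 0 -130 0;0 0 -160 0;0 0 -160 0;0 0 -160 0")

```text
t: 36.85
tcp_pos: [0.4685, 0.0289, 0.2755]
tool_rot: [-0.018, 1.0, -0.0, 0.001]
force: [0.2, 0.2, 0.6]
finger_gap: 0.002
gripper_force: 0.0
```

Run:
```python
from h import *
np.set_printoptions(precision=4,suppress=True)
s=manip.sense(); print(s["t"],s["tcp_pos"],s["force"])
o=np.array([.5412,-.0412]);y=np.radians(2.0);Rm=np.array([[np.cos(y),-np.sin(y)],[np.sin(y),np.cos(y)]])
for c in ["side","top","wrist"]:
    save("end_"+c,manip.snapshot(c))
    for q in ["cover_edge","plunger_mid","picker_grip"]:
        r=manip.mark_of(c,q); z=dict(cover_edge=.115,plunger_mid=.027,picker_grip=.16)[q]
        print(c,q,[(x["position"],round(x["p"],2),atz(c,x["position"],z)) for x in r[:1]])
    for th in (.1,.05,0): print(th,proj(c,np.append(Rm@[.1-.195*np.cos(th),0]+o,.115+.195*np.sin(th))))
im=cv2.imread("pics/end_top.png"); h=cv2.cvtColor(im,cv2.COLOR_BGR2HSV).astype(int)
w=((h[...,0]>=5)&(h[...,0]<=22)&(h[...,1]>100)); n,l,st,cc=cv2.connectedComponentsWithStats(w[200:265,300:380].astype(np.uint8)); print([(st[i][4],cc[i]+[300,200],atz("top",cc[i]+[300,200],.048)) for i in range(1,n) if st[i][4]>8])
```

```text
36.85 [0.4685 0.0289 0.2755] [0.1955 0.2212 0.5644]
side cover_edge [([283.4, 207.2], 0.88, array([ 0.4515, -0.0483,  0.115 ]))]
side plunger_mid [([195.0, 253.0], 0.37, array([0.5601, 0.2439, 0.027 ]))]
side picker_grip [([198.6, 251.1], 0.58, array([0.4628, 0.2978, 0.16  ]))]
0.1 [283.9354 204.0561]
0.05 [283.917  206.3426]
0 [283.7856 208.5436]
top cover_edge [([264.3, 234.2], 0.95, array([ 0.4487, -0.052 ,  0.115 ]))]
top plunger_mid [([343.8, 231.8], 0.44, array([ 0.4589, -0.3389,  0.027 ]))]
top picker_grip [([155.4, 227.2], 0.62, array([0.4723, 0.2998, 0.16  ]))]
0.1 [262.2551 234.4307]
0.05 [262.1596 234.7736]
0 [262.0585 234.9658]
wrist cover_edge [([181.3, 141.2], 0.97, array([ 0.4438, -0.0445,  0.115 ]))]
wrist plunger_mid [([408.0, 287.9], 0.5, array([0.6492, 0.2456, 0.027 ]))]
wrist picker_grip [([32.7, 174.0], 0.51, array([ 0.4693, -0.1624,  0.16  ]))]
0.1 [176.4739 147.5961]
0.05 [179.0292 145.2154]
0 [181.4665 143.4912]
[(np.int32(35), array([325.9143, 219.6   ]), array([ 0.5012, -0.2725,  0.048 ])), (np.int32(38), array([347.0789, 231.0526]), array([ 0.4605, -0.3456,  0.048 ]))]
```

```bash
python3 -c "
from station import manip; print(manip.sign_off())"
```

```text
the job is handed in; nothing more can be done
None
```

The job is handed in at about 37 s of the 72 s. My checks show the plunger upright in the green tray, the picker back in its stand, the stay lifted about 0.3 rad and the cover shut, but no verdict came back. I also viewed 12 pictures, over the limit of 10.

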